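# Lock the service hatch of a cargo-trike battery box

### The arm

A 6-joint arm with a two-finger parallel gripper is mounted at the origin on the work surface. World frame = base frame: x ahead of the robot, y to its left, z up, the work surface at z = 0. Lengths are in mm, angles in rad, forces in N, time in s.
With the tool pointing down it reaches from about 400 to 925 mm from the base axis. Payload 12.5 kg.
Tool frame: the origin (TCP) lies where the fingers leave the gripper's body, on its centre line; the fingertips stand 78 mm ahead of it and the grasp point (between the pads) lies 59 mm ahead of it (env.tip_extent is the distance from the TCP to the fingertips, in mm); z points along the fingers, y is the direction in which the jaws open and shut (so a half turn about z gives the same grasp; the last joint's range is limited). The gripper opens to 95 mm and grips with 3 to 60 N. Pads are 20 mm wide; open, the fingers measure 119 mm over their backs; the gripper's body (75 mm by 180 mm) begins 59 mm behind the grasp point.
Start: joints at [1.084, 0.491, 1.559, -0, 1.092, -0.106], TCP at [232.271, 580.248, 292.261] pointing down, gripper open.
Joint ranges: [-3.1, 3.1], [-0.84, 2.19], [0.05, 2.79], [-1.13, 4.28], [0.06, 2.93], [-2.69, 2.69]. Speed limits (rad/s): [2.22, 2.22, 2.79, 3.14, 3.14, 3.14].

### API

Orientations are given as [roll, pitch, yaw] about the fixed x, y, z axes, in that order (R = Rz(yaw) Ry(pitch) Rx(roll)).
In Python, from cell import env gives the robot as it stands. The module is installed in compiled form; this text tells all that it offers.
- The arm moves only by the tool play_rows, never from a script. Its argument "targets" is a list of rows, each an object with "linear": the shift along the tool's x, y, z in mm, a list of three; "turn": the turn about the tool's z in rad. A call has 1 to 20 rows; each row is the pose to reach, as a shift and turn from the pose commanded when the call began, along the tool's axes at that moment; what a row does not reach only later rows make up. A row lasts 1/8 s, in which the tool goes at most 62.5 mm and 10.7 degrees, less where a joint would pass 70% of its speed; a pose out of reach is approached as far as the arm can. A call with a gripper value outside its range is refused whole. "hand" is the finger opening in mm, from 0 to 95.1, set as the call begins (left out, the last holds). The fingers move at their own pace and stop on an object; the grip force is fixed at half the most. Time passes only in rows, so rows that repeat a pose let the fingers close. It gives the time, the measured TCP pose, the force and the opening at its end, in the units of the state.
- env.state(): the state, without advancing time (a new reading comes with each control period).
- env.read_camera(name): name is "scene" or "top"; returns (picture, depth): 384x512x3 uint8, red, green, blue; 384x512 float32, mm along the optical axis (not along the pixel's ray), 0 where there is no reading.
- env.camera_params(name): a dict with "fx", "fy", "cx", "cy" (pixels), "k1" (the pictures are not rectified: a ray, as slopes to the right and down, at radius r is drawn at 1 + k1 r^2 times it, then the intrinsics apply), "R" (3x3) and "t" (3): a world point X has camera coordinates R X + t. Camera axes: x right, y down, z forward; pixel columns grow to the right and rows downward; lengths in mm; the calibration is good to about 2 mm. A picture is of the moment at which its call begins. camera_params takes no time and is no camera call.
- env.job_done(): hands the job in, once; it reports no verdict.
The state is a dict: "t": time; "joints": joint angles; "qvel": joint speeds; "tau": joint torques, N m; "eef_pos": TCP position; "tcp_rot": TCP orientation; "ft_force": force on the tool from outside, world axes, zero at the start; "moment": the same for the moment, N m; "opening": opening from 0.0 (shut) to 1.0 (fully open).
Only numpy, scipy, OpenCV 4.12 (cv2) and the standard library are available. Lean on these libraries where they do the work, as an engineer would, in place of code of your own. Each camera call takes 0.05 s, during which the arm holds its last target.

### The job

Close up the battery box on the bench: push its open service hatch down onto its rubber seal, set the fingertips in the slot of the quarter-turn fastener and turn it clockwise as far as it goes, so that the hatch is locked flush by itself. Push from the outside only, with nothing gripped or lifted: no finger on the hatch's inner side, the hatch not swung further open, and the other things lying about left where they are.

Things in the scene. Friction and masses are not known exactly. Their poses are not given: they have to be found in the camera images.
- battery_box: Grey battery box of a trike, 250 (x) x 380 (y) mm, deck 150 mm above the bench, fixed. Origin: centre of its underside; x from its front to its hinge side, y left, z up. Hatch middle at y = -50, free edge at x = -88 (shut), hinge at x = 88 mm, over a 146 x 180 mm opening. At y above 60 mm the deck bears a capped socket (x 60, y 135; 54 across, 18 high) and the grease pot.
- hatch (a joint): Hatch angle, rad: 0 = shut flush, grows as it swings up about its hinge; starts 0.35 to 0.75. A plain aluminium plate, 176 mm from hinge pin to free edge, 204 mm wide, 8 mm thick. A sprung hinge balances its weight: it stays where it is left, and 1 to 2 N at the free edge moves it.
- hatch_hinge (a point): Middle of the hatch's hinge pin, 160 mm above the bench. The frame swings with the hatch: x points away from the free edge, y runs along the hinge, z out of the hatch's outer face, which lies 4 mm from this point along z.
- hatch_edge (a point): Middle of the hatch's free edge, on its outer face, 176 mm from the hinge pin. The fastener's escutcheon starts 15 mm inside this edge; the outer face is bare from 45 to 102 mm either side of its middle line.
- seal: Black rubber bulb seal along the front of the opening, under the hatch's free edge; origin: the middle of the bulb. The hatch meets it at about 0.05 rad and squashes it 8 mm when flush; it pushes back with up to about 6 N at the fastener and lifts an unlocked hatch again to about 0.04 rad.
- hatch_inner (a point): Inner plate of the hatch, its underside with the sealing face, 164 x 196 x 4 mm. No finger may touch it. This point: the middle of that underside.
- slot_floor (a point): Centre of the slot's floor, on the fastener's axis, 118 mm from the hinge pin towards the free edge, 166 mm above the bench when flush. The fastener is a black disc 72 mm across with one straight slot right across its middle, 28 mm wide, 66 mm long, 14 mm deep, flat grey floor. The frame turns with the disc: y along the slot, z out of the hatch.
- slot_mouth (a point): Centre of the slot's mouth, 14 mm above its floor on the fastener's axis, level with the disc's top (180 mm above the bench when flush). The disc lies flush inside a round escutcheon 86 mm across that stands 16 mm above the hatch's outer face.
- fastener (a joint): Angle of the disc, rad, growing clockwise seen from above: at 0 the slot lies parallel to the hinge (unlocked), at 1.571 it points at the free edge (locked, hard stop). Starts between 0 and 0.3, stays where it is left, turns against 0.1 to 0.2 N m.
- keeper (a point): Steel keeper under the front of the deck (this point: its underside, out of sight). The fastener's cam arm under the hatch turns with the disc, runs under the keeper from about 0.7 rad, draws the hatch down the last 4 mm and holds it from about 1.2 rad. With the hatch not down on its seal the arm cannot get under the keeper.
- grease_pot_mid (a point): Half-way up a white grease pot with lid, 48 mm across, 42 mm high, standing on the deck beside the hatch. To be left alone.
- spanner_mid (a point): Middle of a steel spanner 170 mm long, 8 mm thick, lying flat on the bench to the left of the box. To be left alone.
- bearing_mid (a point): Middle of a steel ball bearing, 42 mm across, 12 mm high, lying flat on the bench to the right of the box. To be left alone.
- lube_can_mid (a point): Half-way up a pale spray can with a cap and a paper label, 52 mm across, 130 mm high, standing on the bench to the right of the box. To be left alone.

How it is judged:
By the outcome, as a careful person would: the job done as asked, in the order asked, and still so for the second after the job is handed in, with the robot touching nothing.
It also fails if it takes over 54 s, if anything falls off the work surface, if the arm or the gripper's body presses on something with over 40 N, if the wrist force passes 120 N, or if a joint passes its speed limit or range.

## Working session

There is one attempt and no reset: what is moved stays moved. The work goes in short steps, Python scripts to look and compute and a tool call to move; the robot and the scene stay as the last step left them, time stands still between calls to the robot, and variables do not carry over. Pictures are saved under pics/ and viewed, and the job is handed in when it is done.

Besides the shell and the picture viewer there is one more tool, called after "Emit:" by a JSON object that holds its "api" and its "payload", one argument or row to a line. play_rows: Moves the arm, as the interface text tells. Its arguments: {"type":"object","properties":{"targets":{"type":"array","items":{"type":"object","properties":{"linear":{"type":"array","items":{"type":"number"}},"turn":{"type":"number"}}}},"hand":{"type":"number"}},"required":["targets"]}

```bash
ls -la; mkdir -p pics; python3 - <<'E'
from cell import env
import cv2, numpy as np
print(env.state())
for n in ("scene","top"):
    p,d=env.read_camera(n)
    cv2.imwrite(f"pics/{n}0.png",p[:,:,::-1]); np.savez(f"{n}0.npz",p=p,d=d)
    print(n,env.camera_params(n))
E
```

```text
total 12
drwxr-xr-x  3 agent agent 4096 Dec  6 08:33 .
drwxr-xr-x 23 root  root  4096 Dec  6 08:33 ..
drwxr-xr-x  2 agent agent 4096 Dec  6 08:33 pics
{'t': 0.0, 'joints': array([ 1.08438460e+00,  4.91554103e-01,  1.55946522e+00, -8.69264416e-06,
        1.09173845e+00, -1.05625861e-01]), 'qvel': array([ 3.41878091e-04, -5.49561961e-05,  3.15793279e-04, -1.43268477e-03,
        9.18096873e-04,  1.64960931e-03]), 'tau': array([ 1.69870324e-03, -6.12654305e+01, -2.58183396e+01,  6.93696295e-02,
        4.81658941e-02, -1.17371228e-04]), 'eef_pos': array([232.19551517, 580.08145403, 291.65966835]), 'tcp_rot': array([-3.14043321e+00, -1.15171532e-04,  2.76081073e+00]), 'ft_force': array([ 1.20512537, -0.86964504,  0.53589065]), 'moment': array([0.06987234, 0.05154697, 0.06248307]), 'opening': 0.998506414284479}
scene {'fx': 464.4420520893847, 'fy': 464.4420520893847, 'cx': 256.96020523441877, 'cy': 196.69686030383025, 'k1': -0.016524962788418023, 'R': array([[ 0.87879134,  0.47719244, -0.00362619],
       [ 0.30186686, -0.56176723, -0.77025579],
       [-0.36959731,  0.67579949, -0.63772476]]), 't': array([-538.09403598,  -37.07491503, 1495.21333073])}
top {'fx': 355.4131317671346, 'fy': 355.4131317671346, 'cx': 254.84296223904167, 'cy': 185.94257216020142, 'k1': -0.01019310987877008, 'R': array([[ 0.00981786, -0.99936346,  0.03429698],
       [-0.9905726 , -0.01440672, -0.13622913],
       [ 0.13663652, -0.03263617, -0.9900835 ]]), 't': array([ 41.73147768, 577.42295013, 999.47180915])}
```

View pics/scene0.png

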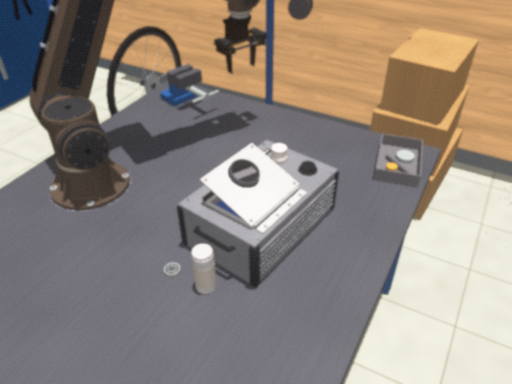

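View pics/top0.png

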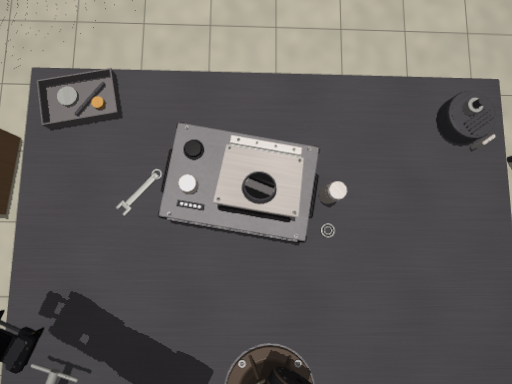

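The top picture shows the box around px (240,182) with the hinge at the far side (about (265,145)). The hatch is up and the slot disc is at (260,187). The pot is at (188,184), the can at (335,190) and the spanner at (140,192). Next I'll measure the geometry from depth.

```bash
cat > h.py <<'E'
import numpy as np, cv2
from cell import env
def cloud(n,d):
    c=env.camera_params(n); K=np.array([[c['fx'],0,c['cx']],[0,c['fy'],c['cy']],[0,0,1]])
    v,u=np.mgrid[0:d.shape[0],0:d.shape[1]]
    s=cv2.undistortPoints(np.stack([u,v],-1).reshape(-1,1,2).astype(float),K,np.array([c['k1'],0,0,0,0.])).reshape(d.shape+(2,))
    P=np.dstack([s,np.ones(d.shape)])*d[...,None]
    return (P-c['t'])@c['R']
def proj(n,X):
    c=env.camera_params(n); K=np.array([[c['fx'],0,c['cx']],[0,c['fy'],c['cy']],[0,0,1]])
    return cv2.projectPoints(np.atleast_2d(X).astype(float),cv2.Rodrigues(c['R'])[0],c['t'],K,np.array([c['k1'],0,0,0,0.]))[0].reshape(-1,2)
def ransac(P,tol=2,it=400,seed=0):
    r=np.random.default_rng(seed);b=None
    for _ in range(it):
        a=P[r.choice(len(P),3,False)];n=np.cross(a[1]-a[0],a[2]-a[0])
        if np.linalg.norm(n)<1:continue
        n/=np.linalg.norm(n);m=abs((P-a[0])@n)<tol
        if b is None or m.sum()>b.sum():b=m
    Q=P[b];c=Q.mean(0);n=np.linalg.svd(Q-c)[2][2];n*=np.sign(n[2]);return c,n,b
E
python3 - <<'E'
from h import *
for n in("top","scene"):
    z=np.load(n+"0.npz");d=z['d'];P=cloud(n,d)
    M=(d>0)&(P[...,2]>120)&(P[...,2]<300)&(P[...,0]>350)&(P[...,0]<850)&(abs(P[...,1])<400)
    Q=P[M]
    print(n,M.sum(),Q.min(0),Q.max(0))
    dk=Q[abs(Q[:,2]-150)<6]; 
    print('deck z',np.median(dk[:,2]),len(dk), cv2.minAreaRect(dk[:,:2].astype(np.float32)))
    print('bench z',np.median(P[(d>0)&(abs(P[...,2])<15)&(P[...,0]>0)&(P[...,0]<900)&(abs(P[...,1])<500)][:,2]))
    H=Q[(Q[:,2]>168)]
    c,nn,b=ransac(H); print('hatch',c,nn,b.sum(),np.arccos(nn[2]),'dir',np.arctan2(nn[1],nn[0]))
    hp=H[b]; print(cv2.minAreaRect(hp[:,:2].astype(np.float32)))
s=cv2.imread('pics/top0.png')[100:260,140:360]
cv2.imwrite('pics/topc.png',cv2.resize(s,None,fx=3.6,fy=3.6,interpolation=cv2.INTER_CUBIC))
s=cv2.imread('pics/scene0.png')[120:300,160:360]
cv2.imwrite('pics/scenec.png',cv2.resize(s,None,fx=3.3,fy=3.3,interpolation=cv2.INTER_CUBIC))
E
```

```text
top 14325 [ 420.29808319 -193.75380463  120.00311575] [734.08354355 302.2318459  240.04768396]
deck z 149.82849526529816 7638 ((576.6804809570312, 91.99226379394531), (380.49365234375, 251.51446533203125), 80.97079467773438)
bench z -0.5572284262683427
hatch [570.38322585  43.50915642 199.40980595] [ 0.37424595 -0.06081102  0.92533345] 3460 0.38888222813815826 dir -0.16108161769871
((579.4754638671875, 90.06333923339844), (302.2686767578125, 156.81683349609375), 81.47952270507812)
scene 10506 [ 420.74066897 -198.74386832  120.00401594] [733.52599453 297.36229625 239.97833141]
deck z 151.41133472435064 3639 ((574.87158203125, 89.62013244628906), (385.8341979980469, 256.1048889160156), 80.58180236816406)
bench z 1.043998358966983
hatch [576.67647715  31.64573242 197.10587087] [ 0.3697437  -0.06225276  0.92704595] 2565 0.38434039948687215 dir -0.1668029164279052
((580.2418823242188, 85.56330108642578), (299.9422607421875, 160.338623046875), 80.35588073730469)
```

View pics/topc.png

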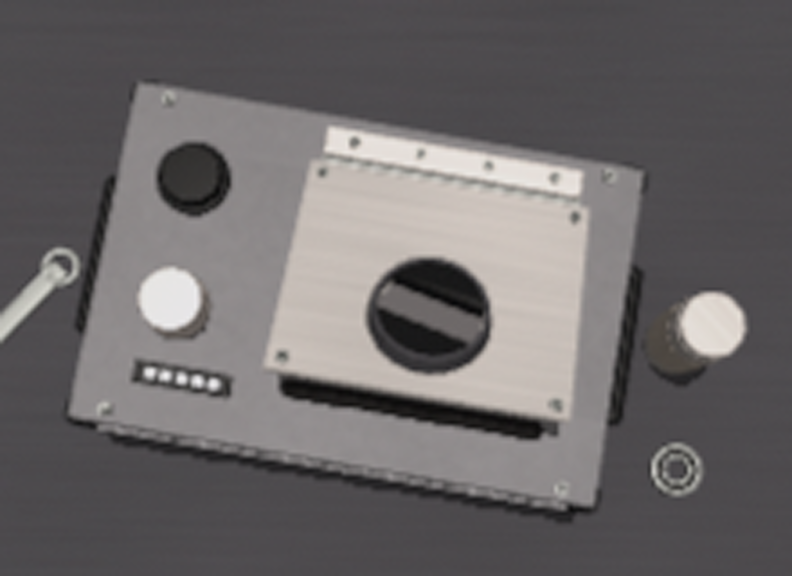

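View pics/scenec.png

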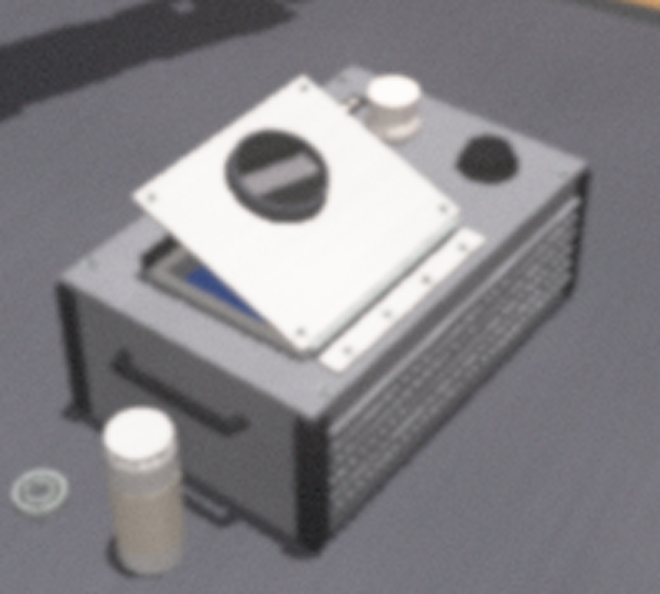

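```bash
cat >> h.py <<'E'
BC=np.array([576.,91.]);PSI=-0.158
def box2w(p,bc=None,psi=None):
    bc=BC if bc is None else bc; psi=PSI if psi is None else psi
    p=np.atleast_2d(p).astype(float);c,s=np.cos(psi),np.sin(psi)
    return np.c_[bc[0]+c*p[:,0]-s*p[:,1],bc[1]+s*p[:,0]+c*p[:,1],p[:,2]]
def hatch(r,y,h,th):  # r from pin toward edge, h above pin plane along normal
    return np.array([88-r*np.cos(th)+h*np.sin(th),-50+y,160+r*np.sin(th)+h*np.cos(th)])
def overlay(n,img,th,a,f,crop,out,bc=None,psi=None):
    x0,y0,x1,y1=crop
    I=cv2.resize(img[y0:y1,x0:x1,::-1],None,fx=f,fy=f,interpolation=cv2.INTER_CUBIC)
    def ln(B,col,closed=True):
        q=(proj(n,box2w(np.array(B),bc,psi))-[x0,y0]+.5)*f-.5
        cv2.polylines(I,[np.round(q).astype(np.int32)],closed,col,1,cv2.LINE_AA)
    ln([[x,y,150] for x,y in((-125,-190),(125,-190),(125,190),(-125,190))],(0,255,0))
    ln([hatch(r,y,4,th) for r,y in((0,-102),(176,-102),(176,102),(0,102))],(0,0,255))
    t=np.linspace(0,6.28,60)
    ln([hatch(118+36*np.cos(q),36*np.sin(q),20,th) for q in t],(255,255,0))
    ln([hatch(118+43*np.cos(q),43*np.sin(q),20,th) for q in t],(255,0,255))
    for hh,col in((20,(0,255,255)),(6,(0,128,255))):
        R=lambda u,v:(118-(u*np.cos(a)-v*np.sin(a))*-1*-1,0)
        pts=[]
        for u,v in((-14,-33),(14,-33),(14,33),(-14,33)):
            # slot frame: v along slot, u across; clockwise a from above in box xy
            dx=u*np.cos(a)+v*np.sin(a); dy=-u*np.sin(a)+v*np.cos(a)
            pts.append(hatch(118-dx,dy,hh,th))
        ln(pts,col)
    cv2.imwrite(out,I)
E
python3 - <<'E'
from h import *
for n,crop,f in(("top",(140,100,360,260),3.6),("scene",(160,120,360,300),3.3)):
    overlay(n,np.load(n+"0.npz")['p'],0.386,0.2,f,crop,f'pics/ov_{n}1.png')
T=box2w([hatch(140,60,4,0)])[0];print('press pt',T, box2w([hatch(118,0,6,0)]))
E
```

```text
press pt [526.2211492  109.05729806 164.        ] [[538.50650991  46.34310579 166.        ]]
```

View pics/ov_top1.png

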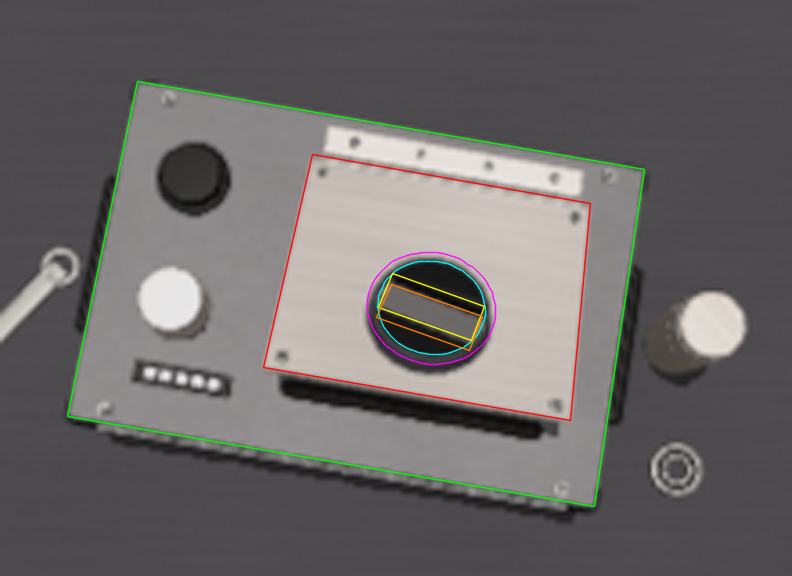

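View pics/ov_scene1.png

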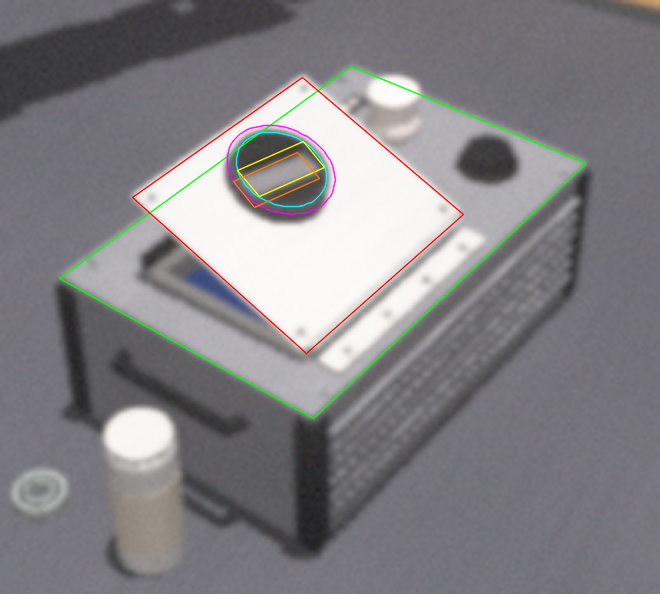

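The model fits both images to about 2 mm: hatch at about 0.386 rad, fastener at about 0.2 rad. Next I'll work out the approach to the bare face on the left of the fastener, 140 mm from the hinge, with the fingers shut.

```bash
cat >> h.py <<'E'
def tool(dw,yaw):
    x=np.array([np.cos(yaw),np.sin(yaw)]);y=np.array([np.sin(yaw),-np.cos(yaw)])
    return np.round([dw[0]*x[0]+dw[1]*x[1],dw[0]*y[0]+dw[1]*y[1],-dw[2]],1)
E
python3 - <<'E'
from h import *
print(tool([0,0,58],2.7608),tool([526.2-232.3,109-580.2,58],2.7608))
E
```

```text
[  0.   0. -58.] [-448.  -328.2  -58. ]
```

Emit:
{"api": "play_rows", "payload": {
  "hand": 0,
  "targets": [
    {"linear":[0,0,-55],"turn":0},
    {"linear":[-45,-33,-58],"turn":0},
    {"linear":[-90,-66,-58],"turn":0},
    {"linear":[-135,-99,-58],"turn":0},
    {"linear":[-179,-131,-58],"turn":0},
    {"linear":[-224,-164,-58],"turn":0},
    {"linear":[-269,-197,-58],"turn":0},
    {"linear":[-314,-230,-58],"turn":0},
    {"linear":[-358,-263,-58],"turn":0},
    {"linear":[-400,-293,-58],"turn":0},
    {"linear":[-430,-315,-58],"turn":0},
    {"linear":[-445,-326,-58],"turn":0},
    {"linear":[-448,-328,-58],"turn":0},
    {"linear":[-448,-328,-58],"turn":0},
    {"linear":[-448,-328,-58],"turn":0},
    {"linear":[-448,-328,-58],"turn":0}
  ]
}}

```text
t: 2.1
eef_pos: [525.9, 110.0, 350.4]
tcp_rot: [3.141, 0.0, 2.762]
ft_force: [0.1, 0.5, -0.1]
opening: 0.005
```

Emit:
{"api": "play_rows", "payload": {
  "targets": [
    {"linear":[0,0,20],"turn":0},
    {"linear":[0,0,36],"turn":0},
    {"linear":[0,0,42],"turn":0},
    {"linear":[0,0,46],"turn":0},
    {"linear":[0,0,50],"turn":0},
    {"linear":[0,0,54],"turn":0},
    {"linear":[0,0,58],"turn":0},
    {"linear":[0,0,62],"turn":0},
    {"linear":[0,0,66],"turn":0}
  ]
}}

```text
t: 3.22
eef_pos: [526.3, 109.2, 284.0]
tcp_rot: [3.142, -0.0, 2.761]
ft_force: [-0.4, 0.1, 0.8]
opening: 0.006
```

```bash
python3 - <<'E'
from h import *
s=env.state();print(s['eef_pos'],s['ft_force'])
p,d=env.read_camera("scene");np.savez('scene2.npz',p=p,d=d)
overlay("scene",p,0.28,0.2,3.3,(160,80,360,260),'pics/s2.png')
E
```

```text
[526.28395224 109.22370209 283.96305157] [-0.40764608  0.12974129  0.78573355]
```

View pics/s2.png

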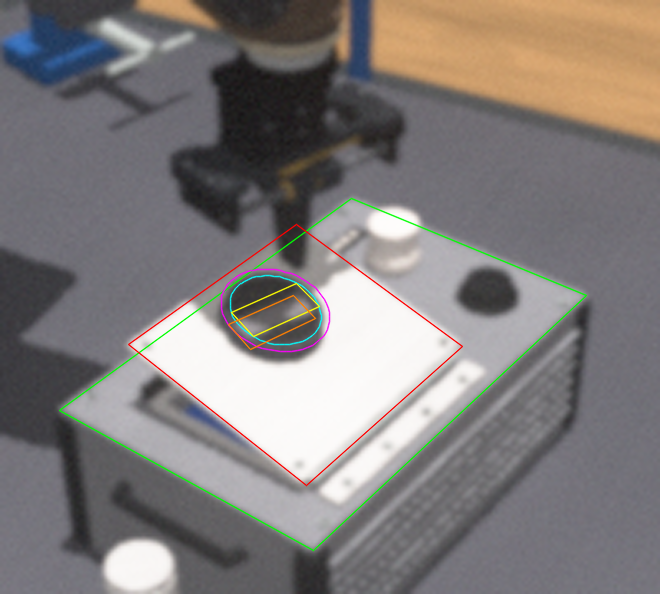

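The shut fingertips are on the face left of the fastener, around (290,270) in this crop. The hatch has come down to about 0.25 rad, so I'll carry on down.

Emit:
{"api": "play_rows", "payload": {
  "targets": [
    {"linear":[0,0,4],"turn":0},
    {"linear":[0,0,8],"turn":0},
    {"linear":[0,0,12],"turn":0},
    {"linear":[0,0,16],"turn":0},
    {"linear":[0,0,20],"turn":0},
    {"linear":[0,0,24],"turn":0},
    {"linear":[0,0,28],"turn":0},
    {"linear":[0,0,32],"turn":0},
    {"linear":[0,0,34],"turn":0}
  ]
}}

```text
t: 4.4
eef_pos: [526.2, 109.3, 250.0]
tcp_rot: [3.142, -0.0, 2.761]
ft_force: [-0.5, -0.8, 2.2]
opening: 0.006
```

Emit:
{"api": "play_rows", "payload": {
  "targets": [
    {"linear":[0,0,2],"turn":0},
    {"linear":[0,0,4],"turn":0},
    {"linear":[0,0,6],"turn":0},
    {"linear":[0,0,7],"turn":0}
  ]
}}

```text
t: 4.9
eef_pos: [526.1, 109.3, 243.2]
tcp_rot: [-3.142, -0.0, 2.761]
ft_force: [-4.1, 0.3, 3.6]
opening: 0.004
```

The hatch is on its seal and nearly flush (tip at 165.2 mm, 3.6 N). I'll lift, step aside to the left, open to 31 mm and look.

Emit:
{"api": "play_rows", "payload": {
  "hand": 31,
  "targets": [
    {"linear":[0,0,-15],"turn":0},
    {"linear":[0,0,-50],"turn":0},
    {"linear":[0,40,-80],"turn":0},
    {"linear":[0,90,-80],"turn":0},
    {"linear":[0,140,-80],"turn":0},
    {"linear":[0,170,-80],"turn":0},
    {"linear":[0,180,-80],"turn":0},
    {"linear":[0,180,-80],"turn":0}
  ]
}}

```text
t: 5.9
eef_pos: [593.1, 276.2, 323.5]
tcp_rot: [3.142, 0.0, 2.761]
ft_force: [-0.6, 0.0, -0.2]
opening: 0.323
```

```bash
python3 - <<'E'
from h import *
s=env.state();print(s['eef_pos'],s['tcp_rot'],s['ft_force'],s['opening']*95.1)
for n,crop,f in(("top",(200,140,320,230),6.5),("scene",(170,120,330,240),5)):
    p,d=env.read_camera(n);np.savez(n+'3.npz',p=p,d=d)
    P=cloud(n,d);B=np.c_[P.reshape(-1,3)[:,:2]-BC,P.reshape(-1,3)[:,2]]
    c,s_=np.cos(-PSI),np.sin(-PSI);b=np.c_[c*B[:,0]-s_*B[:,1],s_*B[:,0]+c*B[:,1],B[:,2]]
    m=(d.ravel()>0)&(abs(b[:,1]+50)<95)&(b[:,0]>-80)&(b[:,0]<75)&(b[:,2]>155)&(np.hypot(b[:,0]+30,b[:,1]+50)>50)&(b[:,2]<185)
    A=np.c_[b[m][:,:2],np.ones(m.sum())];k=np.linalg.lstsq(A,b[m][:,2],rcond=None)[0];print(n,m.sum(),'hatch tilt',-np.arctan(k[0]),k)
    overlay(n,p,0.04,0.2,f,crop,f'pics/ov3_{n}.png')
    I=cv2.resize(p[crop[1]:crop[3],crop[0]:crop[2],::-1],None,fx=f,fy=f,interpolation=cv2.INTER_CUBIC);cv2.imwrite(f'pics/raw3_{n}.png',I)
E
```

```text
[593.11824816 276.19462637 323.52568988] [3.14154325e+00 2.80158561e-04 2.76121867e+00] [-0.55764062  0.03291655 -0.17984452] 30.673104143051717
top 3210 hatch tilt 0.044117641239353696 [-4.41462866e-02  7.46348133e-04  1.67356514e+02]
scene 2048 hatch tilt 0.042890651861775084 [-4.29169719e-02  2.14879343e-03  1.69301114e+02]
```

View pics/ov3_top.png

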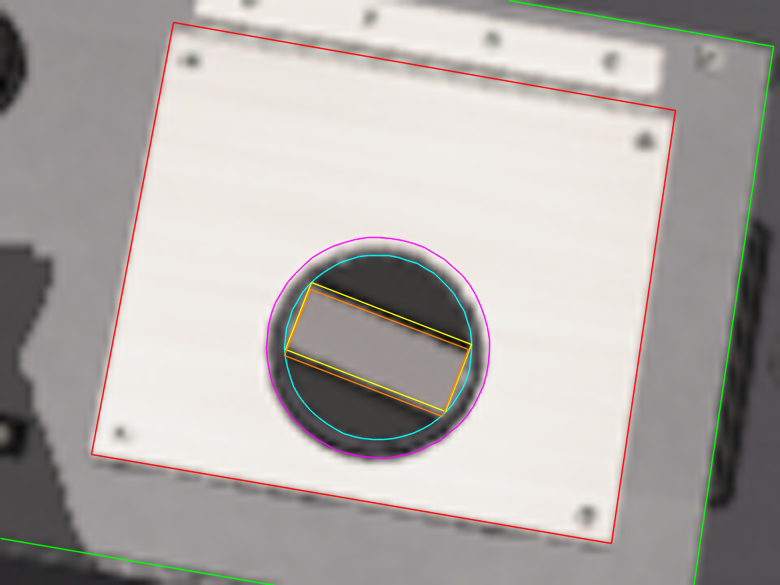

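View pics/ov3_scene.png

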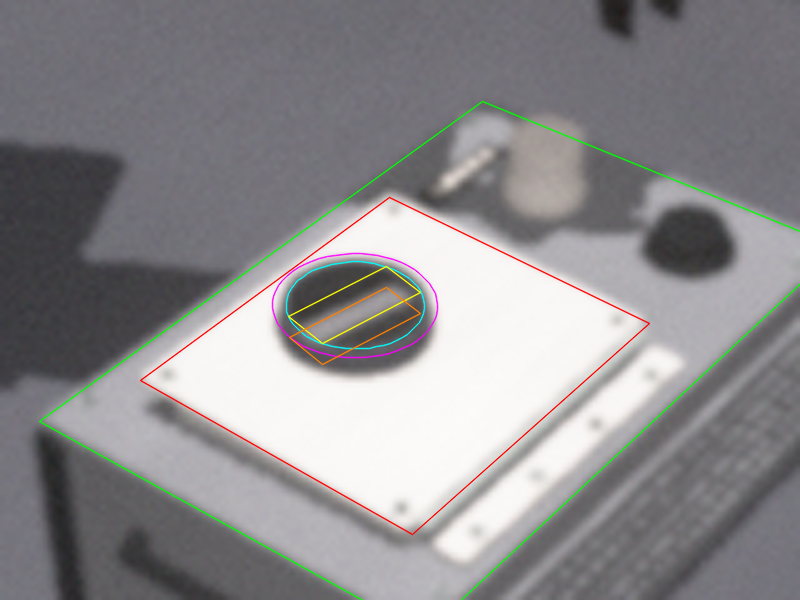

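View pics/raw3_top.png

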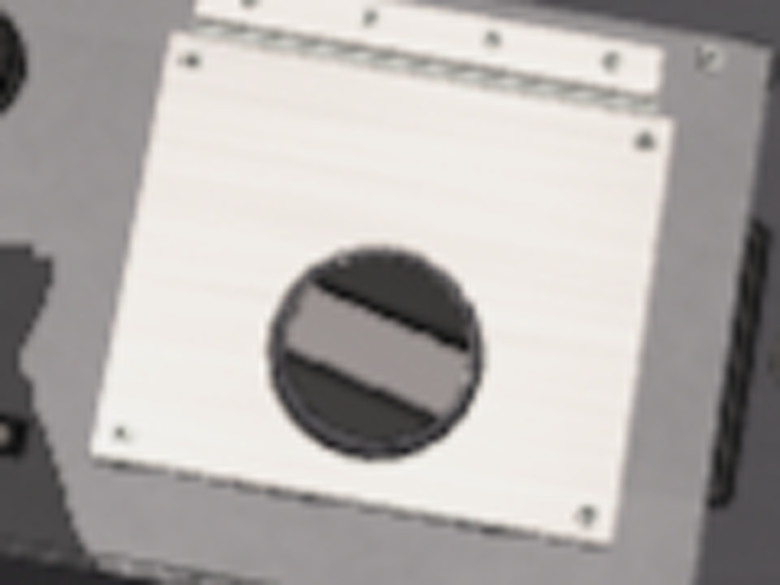

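The hatch rests on its seal at about 0.043 rad. In the top crop the disc is centred near (377,351), about 1 mm robot-side of the model. The slot angle is about 0.22 rad, so the tool yaw is already right. Now I'll move over the slot.

Emit:
{"api": "play_rows", "payload": {
  "targets": [
    {"linear":[-7,-45,0],"turn":0},
    {"linear":[-14,-95,0],"turn":0},
    {"linear":[-22,-150,0],"turn":0},
    {"linear":[-29,-200,0],"turn":0},
    {"linear":[-33,-226,5],"turn":0},
    {"linear":[-34.2,-234,25],"turn":0},
    {"linear":[-34.2,-234,45],"turn":0},
    {"linear":[-34.2,-234,48],"turn":0},
    {"linear":[-34.2,-234,48],"turn":0},
    {"linear":[-34.2,-234,48],"turn":0}
  ]
}}

```text
t: 7.25
eef_pos: [538.1, 46.4, 276.1]
tcp_rot: [3.141, 0.001, 2.761]
ft_force: [-1.0, -0.4, 0.3]
opening: 0.326
```

```bash
python3 - <<'E'
from h import *
s=env.state();print(s['eef_pos'],s['tcp_rot'],s['ft_force'],s['opening']*95.1)
n="scene";p,d=env.read_camera(n);np.savez(n+'4.npz',p=p,d=d)
overlay(n,p,0.043,0.22,5,(170,120,330,240),'pics/ov4.png')
E
```

```text
[538.09343635  46.36394016 276.06211318] [3.14111031e+00 1.18854120e-03 2.76084050e+00] [-0.95756322 -0.38679894  0.27511582] 30.974682794226997
```

View pics/ov4.png

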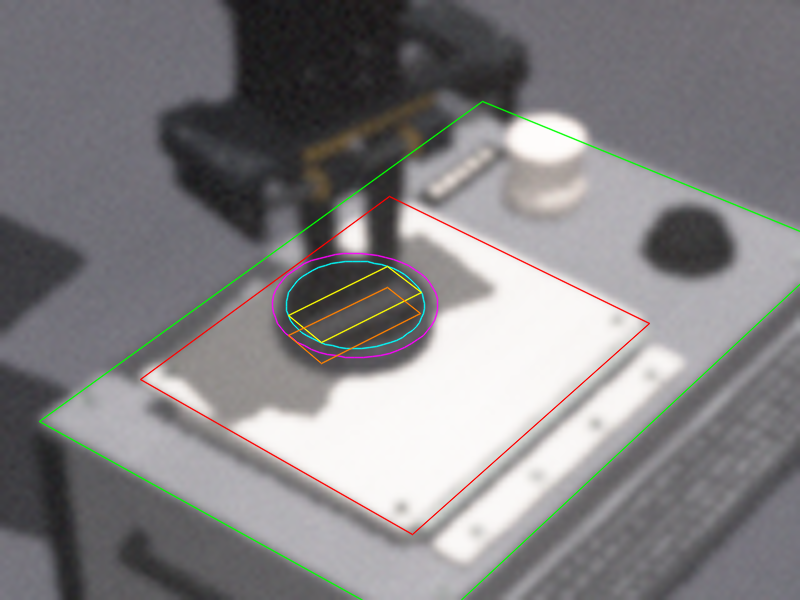

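The fingers hang over the disc, symmetric about the slot. I'll lower them 8 mm into the slot and check the force.

Emit:
{"api": "play_rows", "payload": {
  "targets": [
    {"linear":[0,0,5],"turn":0},
    {"linear":[0,0,9],"turn":0},
    {"linear":[0,0,12],"turn":0},
    {"linear":[0,0,15],"turn":0},
    {"linear":[0,0,18],"turn":0},
    {"linear":[0,0,20],"turn":0}
  ]
}}

```text
t: 8.05
eef_pos: [538.1, 46.4, 255.1]
tcp_rot: [3.141, 0.0, 2.761]
ft_force: [0.9, -0.8, 1.5]
opening: 0.328
```

```bash
python3 - <<'E'
from h import *
s=env.state();print(s['eef_pos'],s['tcp_rot'],s['ft_force'],s['moment'],s['opening']*95.1)
n="scene";p,d=env.read_camera(n);np.savez(n+'5.npz',p=p,d=d)
overlay(n,p,0.043,0.22,5,(170,120,330,240),'pics/ov5.png')
E
```

```text
[538.07927758  46.3594558  255.10764308] [3.14140777e+00 3.05715524e-04 2.76071581e+00] [ 0.87425322 -0.77956162  1.47934584] [-0.10290729 -0.1308017  -0.04205246] 31.16666559199593
```

View pics/ov5.png

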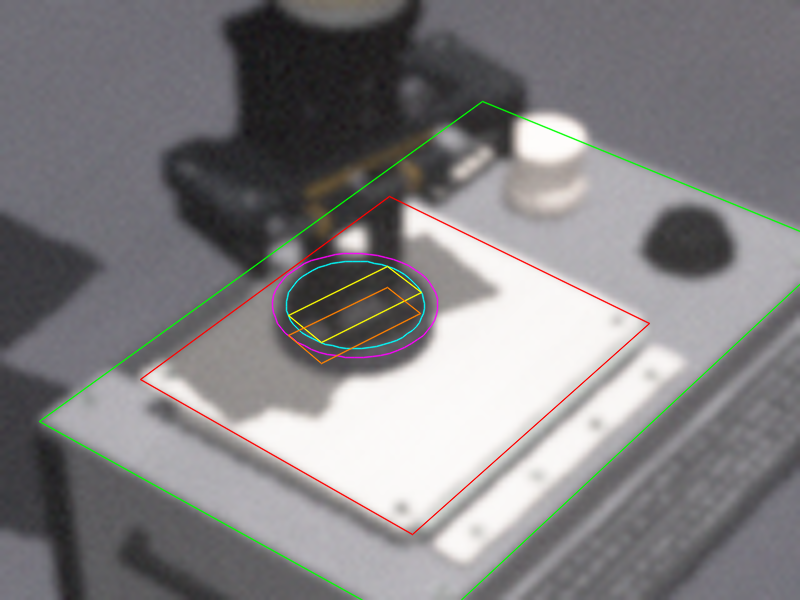

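The force is low with the tips below the disc's flush top level, so they are in the slot. I'll push on the slot floor until the hatch is flush.

Emit:
{"api": "play_rows", "payload": {
  "targets": [
    {"linear":[0,0,3],"turn":0},
    {"linear":[0,0,6],"turn":0},
    {"linear":[0,0,8],"turn":0},
    {"linear":[0,0,9],"turn":0},
    {"linear":[0,0,10],"turn":0},
    {"linear":[0,0,11],"turn":0}
  ]
}}

```text
t: 8.85
eef_pos: [537.8, 46.4, 244.3]
tcp_rot: [3.142, -0.0, 2.761]
ft_force: [-1.4, -0.6, 5.1]
opening: 0.326
```

Emit:
{"api": "play_rows", "payload": {
  "targets": [
    {"linear":[0,0,0.7],"turn":0},
    {"linear":[0,0,0.7],"turn":0.08},
    {"linear":[0,0,0.7],"turn":0.16},
    {"linear":[0,0,0.7],"turn":0.24},
    {"linear":[0,0,0.7],"turn":0.32},
    {"linear":[0,0,0.7],"turn":0.4},
    {"linear":[0,0,0.7],"turn":0.48},
    {"linear":[0,0,0.7],"turn":0.56}
  ]
}}

```text
t: 9.85
eef_pos: [538.4, 46.4, 243.9]
tcp_rot: [3.14, 0.001, 2.198]
ft_force: [2.3, -1.0, 4.3]
opening: 0.327
```

```bash
python3 - <<'E'
from h import *
s=env.state();print(s['eef_pos'],s['tcp_rot'],s['ft_force'],s['moment'],s['opening']*95.1)
n="scene";p,d=env.read_camera(n)
I=cv2.resize(p[120:240,170:330,::-1],None,fx=5,fy=5,interpolation=cv2.INTER_CUBIC);cv2.imwrite('pics/raw6.png',I)
E
```

```text
[538.42828739  46.36030814 243.85693321] [3.14025188e+00 1.04137401e-03 2.19830102e+00] [ 2.31230991 -1.01198741  4.25459232] [-0.16177689 -0.34859175  0.05183208] 31.124554028332966
```

View pics/raw6.png

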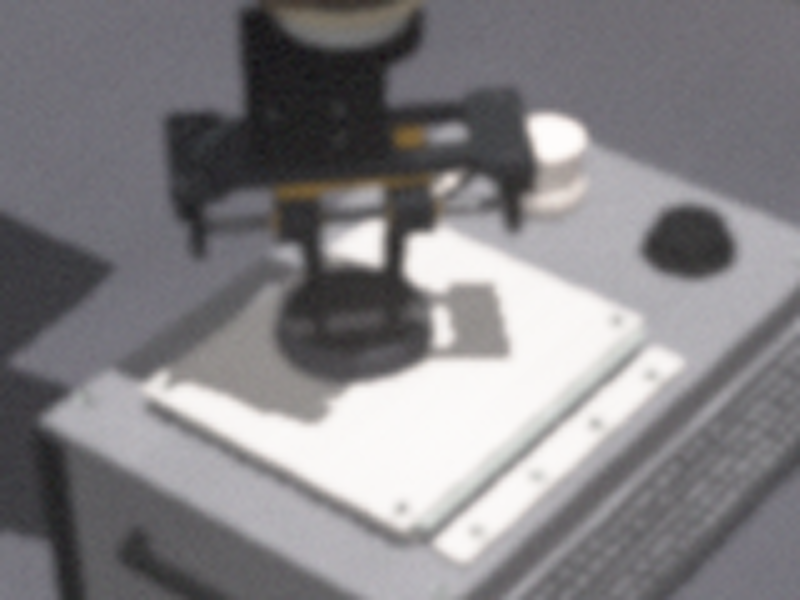

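The disc follows the fingers and the hatch is flush. The gripper body is well above the pot. Continuing the turn.

Emit:
{"api": "play_rows", "payload": {
  "targets": [
    {"linear":[0,0,0],"turn":0.08},
    {"linear":[0,0,0],"turn":0.16},
    {"linear":[0,0,0],"turn":0.24},
    {"linear":[0,0,0],"turn":0.32},
    {"linear":[0,0,0],"turn":0.4},
    {"linear":[0,0,0],"turn":0.48},
    {"linear":[0,0,0],"turn":0.56},
    {"linear":[0,0,0],"turn":0.64},
    {"linear":[0,0,0],"turn":0.7}
  ]
}}

```text
t: 11.02
eef_pos: [538.7, 46.0, 243.9]
tcp_rot: [3.139, 0.001, 1.5]
ft_force: [3.0, -4.0, 4.1]
opening: 0.328
```

```bash
python3 - <<'E'
from h import *
s=env.state();print(s['eef_pos'],s['tcp_rot'],s['ft_force'],s['moment'],s['joints'])
E
```

```text
[538.69796541  45.96246498 243.86965879] [3.13923855e+00 5.68940166e-04 1.50009735e+00] [ 3.04516176 -4.01824413  4.08462042] [-0.83044386 -0.54559615  0.13040898] [-3.68430464e-02  4.28821486e-01  1.82295526e+00 -8.35989991e-04
  8.87482589e-01  3.43823156e-02]
```

Emit:
{"api": "play_rows", "payload": {
  "targets": [
    {"linear":[0,0,0],"turn":0.06},
    {"linear":[0,0,0],"turn":0.12},
    {"linear":[0,0,0],"turn":0.18},
    {"linear":[0,0,0],"turn":0.22}
  ]
}}

```text
t: 11.52
eef_pos: [538.4, 45.6, 243.8]
tcp_rot: [3.14, 0.001, 1.281]
ft_force: [1.1, -8.6, 5.3]
opening: 0.328
```

```bash
python3 - <<'E'
from h import *
s=env.state();print(s['eef_pos'],s['tcp_rot'],s['ft_force'],s['moment'])
E
```

```text
[538.41759593  45.62900098 243.84389196] [3.13981200e+00 1.03051955e-03 1.28115770e+00] [ 1.07541831 -8.55081585  5.3390288 ] [-1.52754523  0.00683397  0.27058951]
```

Emit:
{"api": "play_rows", "payload": {
  "targets": [
    {"linear":[0,0,0],"turn":0.03},
    {"linear":[0,0,0],"turn":0.06},
    {"linear":[0,0,0],"turn":0.06}
  ]
}}

```text
t: 11.9
eef_pos: [538.3, 45.6, 243.9]
tcp_rot: [3.14, 0.002, 1.225]
ft_force: [0.7, -7.0, 6.0]
opening: 0.324
```

```bash
python3 - <<'E'
from h import *
s=env.state();print(s['eef_pos'],s['tcp_rot'],s['ft_force'],s['moment'])
E
```

```text
[538.31724883  45.62118881 243.86762182] [3.13960206e+00 1.80171153e-03 1.22528674e+00] [ 0.74045966 -6.95112947  5.96318386] [-1.39292716 -0.01183093  1.61712537]
```

The moment jumped from 0.27 to 1.6 N m, which is the hard stop. I'll unload within the slot's slack, lift straight out, and move aside to look.

Emit:
{"api": "play_rows", "payload": {
  "targets": [
    {"linear":[0,0,0],"turn":-0.06},
    {"linear":[0,0,-1],"turn":-0.12},
    {"linear":[0,0,-6],"turn":-0.12},
    {"linear":[0,0,-14],"turn":-0.12},
    {"linear":[0,0,-25],"turn":-0.12},
    {"linear":[0,0,-60],"turn":-0.12},
    {"linear":[0,0,-100],"turn":-0.12},
    {"linear":[40,0,-100],"turn":-0.12},
    {"linear":[95,0,-100],"turn":-0.12},
    {"linear":[150,0,-100],"turn":-0.12},
    {"linear":[190,0,-100],"turn":-0.12},
    {"linear":[200,0,-100],"turn":-0.12},
    {"linear":[200,0,-100],"turn":-0.12},
    {"linear":[200,0,-100],"turn":-0.12}
  ]
}}

```text
t: 13.65
eef_pos: [606.3, 233.2, 343.9]
tcp_rot: [3.141, 0.0, 1.34]
ft_force: [1.0, -0.2, 0.3]
opening: 0.326
```

```bash
python3 - <<'E'
from h import *
s=env.state();print(s['eef_pos'],s['tcp_rot'],s['ft_force'],s['moment'])
for n,crop,f in(("top",(200,140,320,230),6.5),("scene",(170,120,330,240),5)):
    p,d=env.read_camera(n)
    P=cloud(n,d);B=np.c_[P.reshape(-1,3)[:,:2]-BC,P.reshape(-1,3)[:,2]]
    c,s_=np.cos(-PSI),np.sin(-PSI);b=np.c_[c*B[:,0]-s_*B[:,1],s_*B[:,0]+c*B[:,1],B[:,2]]
    m=(d.ravel()>0)&(abs(b[:,1]+50)<95)&(b[:,0]>-80)&(b[:,0]<75)&(b[:,2]>155)&(np.hypot(b[:,0]+30,b[:,1]+50)>50)&(b[:,2]<185)
    A=np.c_[b[m][:,:2],np.ones(m.sum())];k=np.linalg.lstsq(A,b[m][:,2],rcond=None)[0];print(n,m.sum(),'hatch tilt',-np.arctan(k[0]),k)
    overlay(n,p,0.0,1.571,f,crop,f'pics/ov7_{n}.png')
    cv2.imwrite(f'pics/full7_{n}.png',p[:,:,::-1])
E
```

```text
[606.3152589  233.19255393 343.91922689] [3.14145200e+00 4.04974087e-05 1.33982781e+00] [ 0.97618067 -0.18171053  0.2788984 ] [-0.09428806  0.07128435 -0.04022878]
top 3206 hatch tilt 0.00784981411458913 [-7.84997535e-03  1.19653935e-03  1.64267153e+02]
scene 1998 hatch tilt 0.008549069772072737 [-8.54927805e-03  7.78179361e-04  1.66165694e+02]
```

View pics/ov7_top.png

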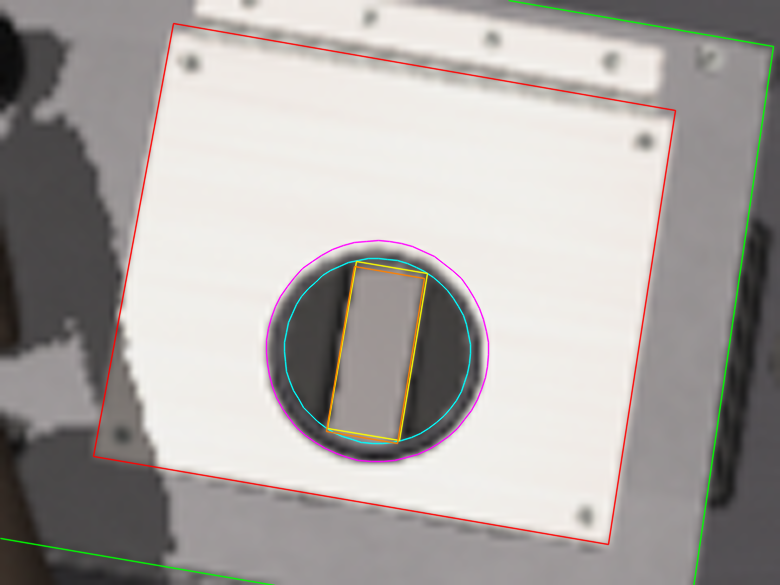

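View pics/ov7_scene.png

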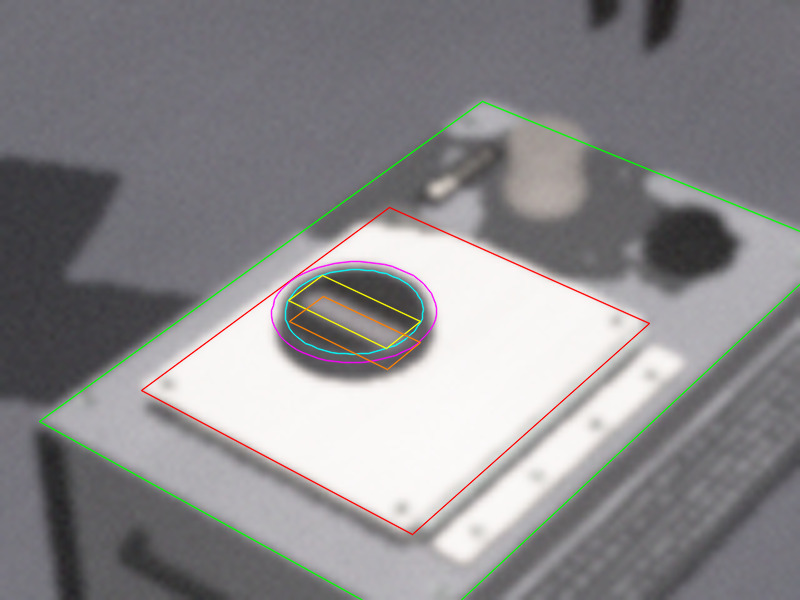

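View pics/full7_top.png

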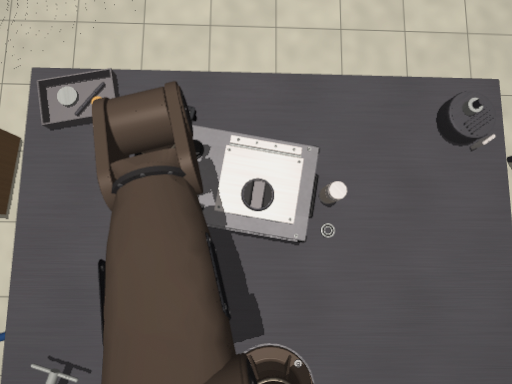

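The slot lies at about 1.57 rad, matching the locked outline. The tilt reads 0.008 rad, so I'll check whether that is camera bias by using the deck as a reference.

```bash
python3 - <<'E'
from h import *
for n in("top","scene"):
    for i in "03":
        d=np.load(n+i+'.npz')['d'];P=cloud(n,d).reshape(-1,3)
        B=P[:,:2]-BC;c,s_=np.cos(-PSI),np.sin(-PSI);b=np.c_[c*B[:,0]-s_*B[:,1],s_*B[:,0]+c*B[:,1],P[:,2]]
        for nm,r in(('deck',(-120,120,-185,185,142,157)),('bench',(-300,400,-400,400,-12,12))):
            m=(d.ravel()>0)&(b[:,0]>r[0])&(b[:,0]<r[1])&(b[:,1]>r[2])&(b[:,1]<r[3])&(b[:,2]>r[4])&(b[:,2]<r[5])
            A=np.c_[b[m][:,:2],np.ones(m.sum())]
            print(n,i,nm,m.sum(),-np.linalg.lstsq(A,b[m][:,2],rcond=None)[0])
E
```

```text
top 0 deck 6845 [-6.07351287e-03  2.69245358e-04 -1.50219462e+02]
top 0 bench 42028 [ 0.00123015 -0.0012171   0.44305219]
top 3 deck 5907 [-5.83015810e-03 -5.78116041e-05 -1.50101249e+02]
top 3 bench 30347 [ 0.00106263 -0.00066192  0.56426247]
scene 0 deck 3067 [-3.95753600e-03 -1.03968868e-04 -1.51928481e+02]
scene 0 bench 34585 [ 1.06051110e-03 -1.33736948e-03 -1.50142844e+00]
scene 3 deck 3495 [-3.28509571e-03 -2.93854779e-04 -1.51984718e+02]
scene 3 bench 35034 [ 1.11554955e-03 -1.27272190e-03 -1.49619333e+00]
```

```bash
python3 - <<'E'
from h import *
for n in("top","scene"):
    p,d=env.read_camera(n);np.savez(n+'8.npz',p=p,d=d)
    P=cloud(n,d).reshape(-1,3)
    B=P[:,:2]-BC;c,s_=np.cos(-PSI),np.sin(-PSI);b=np.c_[c*B[:,0]-s_*B[:,1],s_*B[:,0]+c*B[:,1],P[:,2]]
    for lo,hi in((-145,-105),(5,42)):
        print(n,lo,[ (x,round(float(np.median(b[m][:,2])),1)) for x in range(-115,125,15) if (m:=(d.ravel()>0)&(abs(b[:,0]-x)<5)&(b[:,1]>lo)&(b[:,1]<hi)&(b[:,2]>140)).sum()>5])
    # slot floor: intersect pixels with z=166 plane
    img=p.astype(int);br=img.sum(2)
    cc=env.camera_params(n);D=cloud(n,np.ones(d.shape));C=-cc['R'].T@cc['t'];r=D-C
    W=C+r*((166-C[2])/r[...,2])[...,None];q=W[...,:2]-box2w([[-30,-50,0]])[0,:2]
    u=c*q[...,0]-s_*q[...,1];v=s_*q[...,0]+c*q[...,1]
    m=(np.hypot(u,v)<31)&(br>300)
    pts=np.c_[u[m],v[m]];w=pts-pts.mean(0);e=np.linalg.svd(w,full_matrices=False)[2][0];print(n,'slot ctr',pts.mean(0),'a',np.arctan2(e[0],e[1])%np.pi,m.sum())
E
```

```text
top -145 [(-115, 149.7), (-100, 149.1), (-85, 164.0), (-70, 164.6), (-55, 164.6), (-40, 164.3), (-25, 164.5), (-10, 164.2), (5, 164.2), (20, 164.1), (35, 163.3), (50, 163.6), (65, 163.3), (80, 163.3), (95, 153.8), (110, 154.6)]
top 5 [(-115, 628.0), (-100, 151.8), (-85, 166.9), (-70, 164.9), (-55, 164.9), (-40, 164.5), (-25, 164.3), (-10, 164.6), (5, 164.1), (20, 164.3), (35, 163.7), (50, 163.9), (65, 163.5), (80, 163.6), (95, 154.5), (110, 154.7)]
top slot ctr [-0.23862828  0.10664109] a 1.5666909334705894 252
scene -145 [(-115, 151.6), (-100, 151.5), (-85, 166.8), (-70, 166.4), (-55, 166.2), (-40, 165.7), (-25, 166.7), (-10, 166.2), (5, 166.5), (20, 165.9), (35, 165.9), (50, 165.6), (65, 166.0), (80, 165.1), (95, 156.6), (110, 155.7)]
scene 5 [(-115, 577.9), (-100, 589.4), (-85, 562.3), (-70, 547.0), (-55, 166.4), (-40, 167.2), (-25, 166.2), (-10, 166.2), (5, 165.5), (20, 165.9), (35, 165.4), (50, 165.6), (65, 166.0), (80, 165.5), (95, 157.1), (110, 156.5)]
scene slot ctr [0.78153818 7.08323305] a 1.6035760803216779 104
```

```bash
python3 - <<'E'
from h import *
for n in("top","scene"):
  for i in "03":
    d=np.load(n+i+'.npz')['d'];P=cloud(n,d).reshape(-1,3)
    B=P[:,:2]-BC;c,s_=np.cos(-PSI),np.sin(-PSI);b=np.c_[c*B[:,0]-s_*B[:,1],s_*B[:,0]+c*B[:,1],P[:,2]]
    for lo,hi in((165,185),(-182,-158),(60,85)):
        m=(d.ravel()>0)&(abs(b[:,0])<115)&(b[:,1]>lo)&(b[:,1]<hi)&(abs(b[:,2]-150)<6)
        if m.sum()>50: print(n,i,lo,m.sum(),-np.polyfit(b[m][:,0],b[m][:,2],1)[0])
E
```

```text
top 0 165 666 0.00014005414236301425
top 0 -182 764 0.00016039966725708445
top 0 60 831 0.0003095478872247554
top 3 165 196 -0.01073339537907805
top 3 -182 796 0.000710701707675223
top 3 60 833 -0.00014389441005767416
scene 0 165 219 0.0005301076335648237
scene 0 -182 618 -0.00013891795463325015
scene 0 60 120 0.005557099062823196
scene 3 165 226 0.002174711774555174
scene 3 -182 612 0.001215348348084605
scene 3 60 288 0.003970452005311134
```

```bash
python3 - <<'E'
from h import *
s=env.state();print(s['t'],s['ft_force']);print(env.job_done())
E
```

```text
13.85 [ 0.34611412  0.39446237 -0.55775189]
the job is handed in; nothing more can be done
None
```

The hatch is shut and locked by its fastener. I handed the job in at about 13.9 s, with the arm clear of everything.

- **What I did:** I pushed the hatch down onto its seal with shut fingertips on the bare outer face. Then I set the fingertips, 31 mm apart, in the slot, pressed to flush and turned clockwise. The moment rose from 0.27 to 1.6 N m, which I took as the hard stop. I eased off within the slot's play and lifted straight out.
- **Fastener angle:** the top camera puts the slot at 1.567 rad, against 1.571 for locked. The scene camera gave 1.60, but it sees only part of the slot floor.
- **Flushness:** the hatch read about 0.043 rad on its seal before locking and 0.007 to 0.008 rad after. That leaves about 1 mm at the free edge, and the deck shows it is not camera bias. I think it is play between the cam arm and the keeper, but I did not test that.
- **Other things:** the pot, can and bearing look unmoved in the last pictures. The arm hid the spanner in the last top picture, but it never went near it. Every force reading I took was under 10 N.

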